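Flip the bin status tags on the inspection bench

ROBOT

A 6-joint arm with a two-finger parallel gripper is mounted at the origin on the work surface. World frame = base frame: x ahead of the robot, y to its left, z up, the work surface at z = 0. Lengths are in m, angles in rad, forces in N, time in s.
With the tool pointing down it reaches from about 0.3 to 0.775 m from the base axis. Payload 14.6 kg.
Tool frame: the origin (TCP) lies on the mounting face of the last link; the fingertips stand 199 mm ahead of it and the grasp point (between the pads) lies 180 mm ahead of it; z points along the fingers, y is the direction in which the jaws open and shut (so a half turn about z gives the same grasp; the last joint's range is limited). The gripper opens to 94 mm and grips with 3 to 60 N. Pads are 16 mm wide; open, the fingers measure 119 mm over their backs; the gripper's body (75 mm by 177 mm) begins 78 mm behind the grasp point.
Start: joints at [1.101, 0.3, 1.521, -0, 1.321, -0.067], TCP at [0.216, 0.506, 0.405] pointing down, gripper open.
Joint ranges: [-3.03, 3.03], [-0.79, 2.21], [0.23, 2.52], [-1.04, 4.18], [0, 3.07], [-2.55, 2.55]. Speed limits (rad/s): [2.22, 2.22, 2.57, 3.14, 3.14, 3.14].

INTERFACE

Orientations are given as [roll, pitch, yaw] about the fixed x, y, z axes, in that order (R = Rz(yaw) Ry(pitch) Rx(roll)).
In Python, from station import sensors, vision, job gives the robot as it stands. The module is installed in compiled form; this text tells all that it offers.
- The arm moves only by the tool arm_command, never from a script. Its argument "plan" is one flat list of numbers, 5 for each row, row after row: the closure, from -1 (fully open) to 1 (shut), so that 0 is half open, then the shift along the world's x, y, z scaled (see below), then the turn about the world's z scaled (see below). A call has 1 to 20 rows; each row is the pose to reach, as a shift and turn from the pose commanded when the call began; what a row does not reach only later rows make up. The controller multiplies each number of a shift by 400 mm and each number of a turn by 120 degrees. A row lasts 1/10 s, in which the tool goes at most 50 mm and 8.59 degrees, less where a joint would pass 70% of its speed; a pose out of reach is approached as far as the arm can. A call with a number of a shift or a turn outside -1 to 1 is refused whole. A call with a gripper value outside its range is refused whole. The fingers move at their own pace and stop on an object; "newtons" is the grip in N (left out, the last holds). Time passes only in rows, so rows that repeat a pose let the fingers close. It gives the time, the measured TCP pose, the force and the opening at its end, in the units of the state.
- sensors.get_obs(): the state, without advancing time (a new reading comes with each control period).
- vision.camera(name): name is "side" or "top"; returns the picture (480x640x3 uint8, blue, green, red); there is no depth.
- vision.camera_params(name): a dict with "intrinsics" (3x3 intrinsics, pixels), "rvec" (rotation vector, rad) and "tvec" (3), from world to camera coordinates, as OpenCV has them. Camera axes: x right, y down, z forward; pixel columns grow to the right and rows downward; lengths in m; the calibration is good to about 2 mm. A picture is of the moment at which its call begins. camera_params takes no time and is no camera call.
- job.hand_in(): hands the job in, once; it reports no verdict.
Trained networks look in the newest picture that a camera, given by its name, has taken for a name from the list of things; names that differ only in an ending like _2 or _b are one class to them, and where a whole thing is asked for, a point or a joint stands for the part that bears it (a point fixed in the world has none). Each returns a list of dicts, best first, with "confidence" (0 to 1); they miss things now and then, are a little off and sometimes report something else, mostly with a low value. They report only what shows in the picture. A call takes as long as a camera call. They do not tell look-alikes from the thing itself.
- vision.search_frame(name, camera): "at" ([row, column] in pixels, amid what is visible of it).
- vision.silhouettes(name, camera): "mask" (480x640 bool, what is visible of it) and "at" ([row, column] in pixels, amid what is visible of it).
- vision.pinpoint(name, camera): "at" ([row, column] in pixels: a listed point, or the origin of a listed thing).
The state is a dict: "time_s": time; "qpos": joint angles; "joint_vel": joint speeds; "tau": joint torques, N m; "ee_pos": TCP position; "eef_rot": TCP orientation; "force": force on the tool from outside, world axes, zero at the start; "moment": the same for the moment, N m; "grip_width": finger opening in m.
Only numpy, scipy, OpenCV 4.12 (cv2) and the standard library are available. Lean on these libraries where they do the work, as an engineer would, in place of code of your own. Each camera call takes 0.05 s, during which the arm holds its last target.

TASK

Each bin of machined parts on the board has a flip tag standing in front of it. Push the tags over gently with a fingertip, without pinching them, so that only the full bins show green and the tags of the bins that are not full show red, every tag lying fully over to its side. Leave the bins and everything else on the bench where they stand.

Things in the scene. Friction and masses are not known exactly. Their poses are not given: they have to be found in the camera images.
- board: flat grey tray, 300 mm deep (x), 480 wide (y), 10 thick, fixed, placed and turned differently each time; origin at the centre of its underside, x away from the robot, square to the hinges (every hinge point has the same axes). Four tags 90 mm apart, hinges at x -75 mm, y -135, -45, 45, 135; behind each tag a bin (centre at x +85 mm)
- bin_full_a: yellow open bin, 100 mm deep (x), 74 wide (y), 55 high, loose, not handled; origin at the centre of its underside, x away from the tags. Stands on the board 160 mm beyond one hinge point along that point's x (within a few mm). This one is FULL to the rim, of brass bushings
- bin_full_b: yellow open bin, 100 mm deep (x), 74 wide (y), 55 high, loose, not handled; origin at the centre of its underside, x away from the tags. Stands on the board 160 mm beyond one hinge point along that point's x (within a few mm). This one is FULL to the rim, of steel pins lying lengthwise
- bin_low: yellow open bin, 100 mm deep (x), 74 wide (y), 55 high, loose, not handled; origin at the centre of its underside, x away from the tags. Stands on the board 160 mm beyond one hinge point along that point's x (within a few mm). This one is NOT full: only three bushings lie on its floor
- bin_empty: yellow open bin, 100 mm deep (x), 74 wide (y), 55 high, loose, not handled; origin at the centre of its underside, x away from the tags. Stands on the board 160 mm beyond one hinge point along that point's x (within a few mm). This one is NOT full: it is empty
- hinge_1 (a point): middle of tag_1's hinge line, 22 mm above the board's top, 32 mm above the bench. x points level, square to the hinge, towards this tag's bin; y along the hinge; z up. Its fixed stand is 56 mm wide (y), 50 mm deep (x), cheeks to 8 mm above the hinge. Its place in the row changes each time. The tag (30 g) turns easily and falls by its own weight to the side it leans to
- tag_1 (a joint): tag on hinge_1: flap 44 mm wide, 4 thick, faces red and green, free edge a black bar 8 mm thick, 44 long, its axis 50 mm from the hinge. 0: leans towards the robot, 48 deg above level, red up (bar 33 mm out, 37 mm above the hinge). 1.47 rad: leans towards the bin likewise, green up, 77 mm from bar axis to bin. Upright at 0.73; bar pushed up and over past upright, it falls on
- hinge_2 (a point): middle of tag_2's hinge line, 22 mm above the board's top, 32 mm above the bench. x points level, square to the hinge, towards this tag's bin; y along the hinge; z up. Its fixed stand is 56 mm wide (y), 50 mm deep (x), cheeks to 8 mm above the hinge. Its place in the row changes each time. The tag (30 g) turns easily and falls by its own weight to the side it leans to
- tag_2 (a joint): tag on hinge_2: flap 44 mm wide, 4 thick, faces red and green, free edge a black bar 8 mm thick, 44 long, its axis 50 mm from the hinge. 0: leans towards the robot, 48 deg above level, red up (bar 33 mm out, 37 mm above the hinge). 1.47 rad: leans towards the bin likewise, green up, 77 mm from bar axis to bin. Upright at 0.73; bar pushed up and over past upright, it falls on
- hinge_3 (a point): middle of tag_3's hinge line, 22 mm above the board's top, 32 mm above the bench. x points level, square to the hinge, towards this tag's bin; y along the hinge; z up. Its fixed stand is 56 mm wide (y), 50 mm deep (x), cheeks to 8 mm above the hinge. Its place in the row changes each time. The tag (30 g) turns easily and falls by its own weight to the side it leans to
- tag_3 (a joint): tag on hinge_3: flap 44 mm wide, 4 thick, faces red and green, free edge a black bar 8 mm thick, 44 long, its axis 50 mm from the hinge. 0: leans towards the robot, 48 deg above level, red up (bar 33 mm out, 37 mm above the hinge). 1.47 rad: leans towards the bin likewise, green up, 77 mm from bar axis to bin. Upright at 0.73; bar pushed up and over past upright, it falls on
- hinge_4 (a point): middle of tag_4's hinge line, 22 mm above the board's top, 32 mm above the bench. x points level, square to the hinge, towards this tag's bin; y along the hinge; z up. Its fixed stand is 56 mm wide (y), 50 mm deep (x), cheeks to 8 mm above the hinge. Its place in the row changes each time. The tag (30 g) turns easily and falls by its own weight to the side it leans to
- tag_4 (a joint): tag on hinge_4: flap 44 mm wide, 4 thick, faces red and green, free edge a black bar 8 mm thick, 44 long, its axis 50 mm from the hinge. 0: leans towards the robot, 48 deg above level, red up (bar 33 mm out, 37 mm above the hinge). 1.47 rad: leans towards the bin likewise, green up, 77 mm from bar axis to bin. Upright at 0.73; bar pushed up and over past upright, it falls on
- setting_ring: steel ring, 42 mm across, 18 mm high, loose on the board beyond the +y end of the tag row; origin under its centre; a bystander
- plug_gauge: dark steel plug, 26 mm across, 50 mm high, standing loose on the board beyond the -y end of the tag row; origin under its centre; a bystander
- flask: steel drinking bottle, 68 mm across, 230 mm high, loose on the bench; origin under its centre; a bystander
- gauge_block: steel block 35 x 12 x 50 mm high, loose on the bench; origin under its centre; a bystander
- fixture_block: dark steel block 70 x 45 x 35 mm with a brass stub on it to 57 mm, loose on the bench; origin under its centre; a bystander
Not all that is in view belongs to the job. Leave any pink look-alike of the bin_full_b alone.

How it is judged:
By the outcome, as a careful person would: the job done as asked, in the order asked, and still so for the second after the job is handed in, with the robot touching nothing.
It also fails if it takes over 72 s, if anything falls off the work surface, if the arm or the gripper's body presses on something with over 40 N, if the wrist force passes 120 N, or if a joint passes its speed limit or range.

## Working session

There is one attempt and no reset: what is moved stays moved. The work goes in short steps, Python scripts to look and compute and a tool call to move; the robot and the scene stay as the last step left them, time stands still between calls to the robot, and variables do not carry over. Pictures are saved under pics/ and viewed, and the job is handed in when it is done.

Besides the shell and the picture viewer there is one more tool, called after ">>>" in YAML: its name, and indented under it one key for each argument. arm_command: Moves the arm, as the interface text tells. Its arguments: {"type":"object","properties":{"plan":{"type":"array"},"newtons":{"type":"number"}},"required":["plan"]}

```bash
mkdir -p pics; ls; python3 - <<'E'
from station import sensors, vision, job
import cv2
for c in ("top","side"):
    im=vision.camera(c); cv2.imwrite(f"pics/{c}0.png",im)
    p=vision.camera_params(c); print(c,p)
    for n in ("hinge_1","bin_full_a"):
        for d in vision.pinpoint(n,c): print(n,d)
print(sensors.get_obs())
E
```

```text
pics
top {'intrinsics': array([[469.33388455,   0.        , 319.15095834],
       [  0.        , 469.33388455, 240.86452655],
       [  0.        ,   0.        ,   1.        ]]), 'rvec': array([ 2.1046689 , -2.14444265,  0.1686059 ]), 'tvec': array([0.01313263, 0.53513642, 0.95690863])}
hinge_1 {'at': [236.3, 281.6], 'confidence': 0.97}
hinge_1 {'at': [239.4, 325.1], 'confidence': 0.8}
hinge_1 {'at': [238.1, 241.9], 'confidence': 0.8}
hinge_1 {'at': [246.4, 366.2], 'confidence': 0.57}
bin_full_a {'at': [164.6, 477.5], 'confidence': 0.95}
bin_full_a {'at': [176.7, 366.4], 'confidence': 0.9}
bin_full_a {'at': [227.0, 455.1], 'confidence': 0.73}
bin_full_a {'at': [169.6, 254.9], 'confidence': 0.56}
side {'intrinsics': array([[518.26763662,   0.        , 317.88971226],
       [  0.        , 518.26763662, 230.89609127],
       [  0.        ,   0.        ,   1.        ]]), 'rvec': array([ 2.32903338, -0.90369922,  0.30879689]), 'tvec': array([-0.40673103,  0.32045562,  1.13892198])}
hinge_1 {'at': [195.5, 276.6], 'confidence': 0.9}
hinge_1 {'at': [217.0, 296.6], 'confidence': 0.86}
hinge_1
[... 260 characters left out ...]
_full_a {'at': [293.4, 464.1], 'confidence': 0.55}
{'time_s': 0.3, 'qpos': array([ 1.10140319e+00,  3.00084274e-01,  1.52116287e+00, -2.19293961e-05,
        1.32067564e+00, -6.66036503e-02]), 'joint_vel': array([ 0.0001314 , -0.00179367, -0.00050343,  0.00241485, -0.00089338,
       -0.00141457]), 'tau': array([-3.32199952e-04, -5.31150770e+01, -3.52485251e+01,  7.08377897e-02,
        2.24800775e-02, -5.32896172e-05]), 'ee_pos': array([0.21559421, 0.50597351, 0.40447549]), 'eef_rot': array([-3.14126184e+00, -7.73441502e-07,  2.73880860e+00]), 'force': array([ 0.36821778,  0.24089953, -0.87799019]), 'moment': array([ 0.03075659, -0.01389592,  0.02849478]), 'grip_width': 0.09361053909123788}
```

View pics/top0.png

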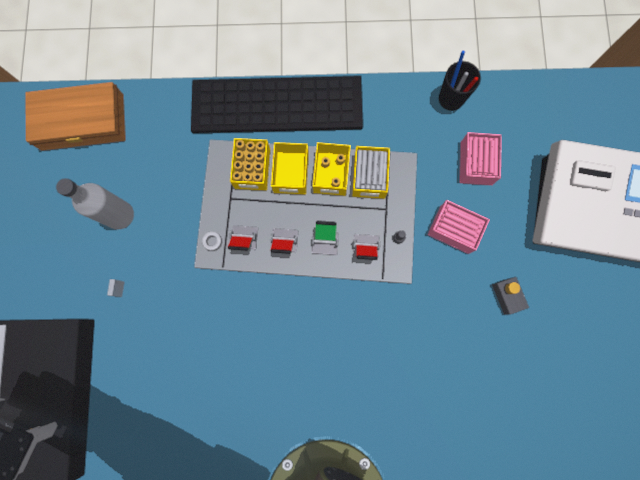

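View pics/side0.png

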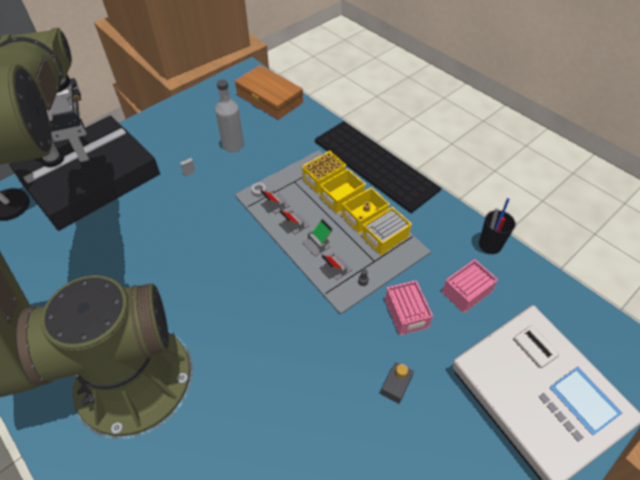

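```bash
python3 - <<'E'
import cv2
im=cv2.imread("pics/top0.png")[130:290,200:520]
cv2.imwrite("pics/topcrop.png",cv2.resize(im,None,fx=2.5,fy=2.5,interpolation=cv2.INTER_CUBIC))
im=cv2.imread("pics/side0.png")[140:340,230:500]
cv2.imwrite("pics/sidecrop.png",cv2.resize(im,None,fx=2.9,fy=2.9,interpolation=cv2.INTER_CUBIC))
E
```

```text
(no output)
```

View pics/topcrop.png

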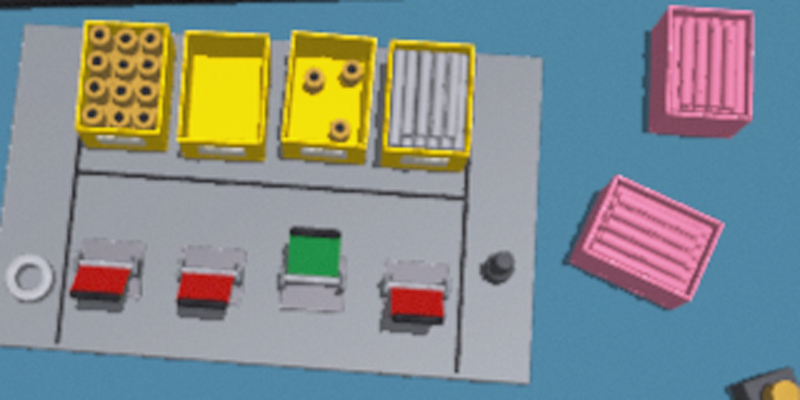

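View pics/sidecrop.png

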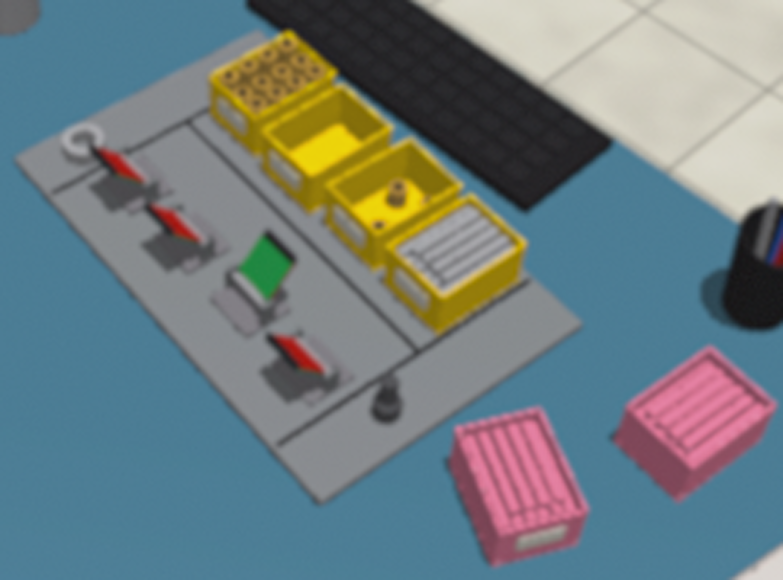

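```bash
cat > h.py <<'E'
import numpy as np, cv2
from station import vision
def ray(c,px,z):
    p=vision.camera_params(c);R,_=cv2.Rodrigues(p['rvec']);t=p['tvec']
    d=R.T@np.linalg.solve(p['intrinsics'],[px[1],px[0],1.]);o=-R.T@t
    return o+d*(z-o[2])/d[2]
E
python3 - <<'E'
from h import *
T=[[238.1,241.9],[236.3,281.6],[239.4,325.1],[246.4,366.2]]
S=[[195.5,276.6],[217,296.6],[236.8,319.6],[262.2,336.8]]
def tri(a,b):
    A=[];
    P=[]
    for c in("top","side"):
        p=vision.camera_params(c);P.append(p['intrinsics']@np.c_[cv2.Rodrigues(p['rvec'])[0],p['tvec']])
    X=cv2.triangulatePoints(P[0],P[1],np.array(a[::-1],float),np.array(b[::-1],float));return (X[:3]/X[3]).ravel()
for a,b in zip(T,S): print(ray("top",a,.032).round(4),ray("side",b,.032).round(4),tri(a,b).round(4))
# board corners (crop pixels -> full)
for n,c in dict(tl=(210,141),tr=(417,153),br=(412,283),bl=(195,268)).items(): print(n,ray("top",c[::-1],.01).round(4))
for n in ("flask","setting_ring","plug_gauge"):
    vision.camera("top")
    for d in vision.pinpoint(n,"top")[:1]: print(n,d,ray("top",d['at'],0).round(3))
# tag bars: fit dark pixels
E
```

```text
[0.5473 0.1713 0.032 ] [0.5579 0.1772 0.032 ] [0.5473 0.1669 0.0475]
[0.5495 0.0848 0.032 ] [0.548  0.0816 0.032 ] [0.5507 0.0852 0.0266]
[ 0.5408 -0.0097  0.032 ] [ 0.5482 -0.0089  0.032 ] [ 0.5425 -0.0113  0.0382]
[ 0.5236 -0.0982  0.032 ] [ 0.5259 -0.0967  0.032 ] [ 0.5236 -0.0982  0.0355]
tl [0.7809 0.2517 0.01  ]
tr [ 0.7407 -0.2233  0.01  ]
br [ 0.4445 -0.1968  0.01  ]
bl [0.4865 0.2782 0.01  ]
setting_ring {'at': [242.3, 215.1], 'confidence': 0.64} [0.545 0.237 0.   ]
plug_gauge {'at': [237.7, 400.5], 'confidence': 0.4} [ 0.547 -0.178  0.   ]
```

```bash
python3 - <<'E'
from h import *
a=np.deg2rad(-5); x=np.array([np.cos(a),np.sin(a),0]);y=np.array([-np.sin(a),np.cos(a),0]);z=np.array([0,0,1.])
H0=np.array([.5392,.0350,.032])
for c in("top","side"):
    im=cv2.imread(f"pics/{c}0.png");p=vision.camera_params(c)
    k=5 if c=="top" else 6
    r0,c0=(210,215) if c=="top" else(150,235)
    im=cv2.resize(im[r0:r0+(80 if c=="top" else 100),c0:c0+160 if c=="top" else c0+130],None,fx=k,fy=k,interpolation=cv2.INTER_CUBIC)
    for o,s in((.135,-1),(.045,-1),(-.045,1),(-.135,-1)):
        h=H0+y*o; print(h.round(4)) if c=="top" else 0
        L=[(h-y*.022,h+y*.022),(h+x*s*.033+z*.037-y*.022,h+x*s*.033+z*.037+y*.022)]
        for q in L:
            u=cv2.projectPoints(np.array(q),p['rvec'],p['tvec'],p['intrinsics'],None)[0].reshape(-1,2)
            u=((u-[c0,r0]+.5)*k).astype(int)
            cv2.line(im,tuple(map(int,u[0])),tuple(map(int,u[1])),(255,0,255),1)
    cv2.imwrite(f"pics/ov_{c}.png",im)
E
```

```text
[0.551  0.1695 0.032 ]
[0.5431 0.0798 0.032 ]
[ 0.5353 -0.0098  0.032 ]
[ 0.5274 -0.0995  0.032 ]
```

View pics/ov_top.png

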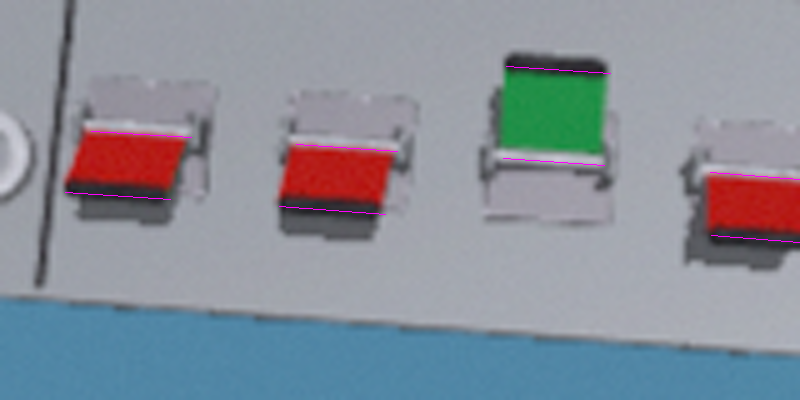

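View pics/ov_side.png

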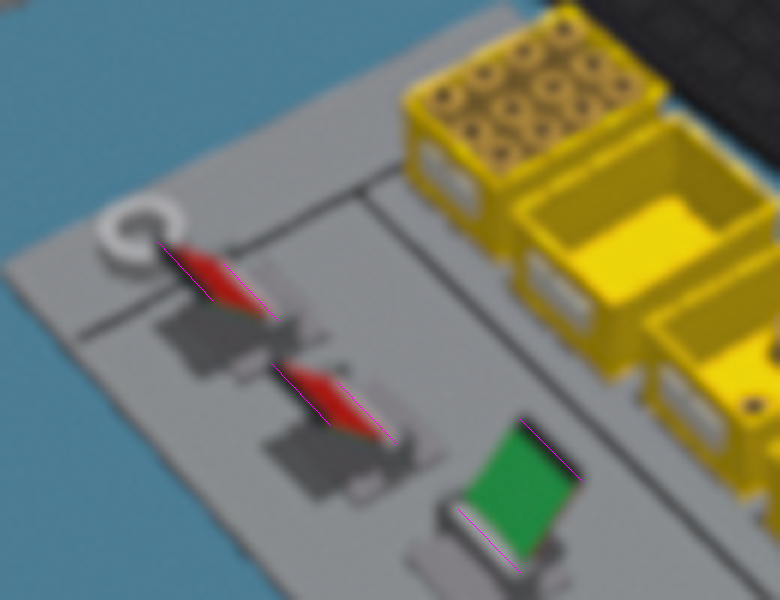

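>>> arm_command:
  plan: [1,0.674,-0.827,-0.187,0.15,1,0.674,-0.827,-0.187,0.15,1,0.674,-0.827,-0.187,0.15,1,0.674,-0.827,-0.187,0.15,1,0.674,-0.827,-0.187,0.15,1,0.674,-0.827,-0.187,0.15,1,0.674,-0.827,-0.187,0.15,1,0.674,-0.827,-0.187,0.15,1,0.674,-0.827,-0.187,0.15,1,0.674,-0.827,-0.187,0.15,1,0.674,-0.827,-0.187,0.15,1,0.674,-0.827,-0.187,0.15,1,0.674,-0.827,-0.187,0.15,1,0.674,-0.827,-0.187,0.15,1,0.674,-0.827,-0.187,0.15]
  newtons: 5

```text
time_s: 2.1
ee_pos: [0.4849, 0.1757, 0.33]
eef_rot: [3.141, 0.0, 3.054]
force: [0.4, -0.3, 0.4]
grip_width: 0.0006
```

>>> arm_command:
  plan: [1,0,0,-0.06,0,1,0,0,-0.12,0,1,0,0,-0.185,0,1,0,0,-0.185,0,1,0,0,-0.185,0]

```text
time_s: 2.6
ee_pos: [0.4853, 0.1754, 0.2564]
eef_rot: [-3.142, -0.0, 3.053]
force: [0.4, 0.2, -0.1]
grip_width: 0.0004
```

```bash
python3 - <<'E'
from station import vision
import cv2
a=vision.camera("top")[190:290,190:350];b=vision.camera("side")[130:280,220:420]
cv2.imwrite("pics/d1.png",cv2.vconcat([cv2.resize(a,(480,300)),cv2.resize(b,(480,300))]))
E
```

```text
(no output)
```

View pics/d1.png

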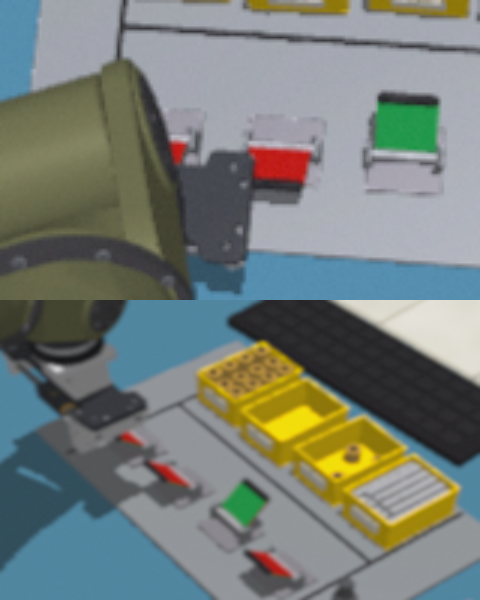

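The tag at the left of the row is partly hidden by the gripper, at about side pixel (275,195). The finger stands on its robot side and nothing is touched. I'll push it over now.

>>> arm_command:
  plan: [1,0.01,-0.001,0,0,1,0.02,-0.002,0,0,1,0.03,-0.003,0,0,1,0.04,-0.004,0,0,1,0.05,-0.004,0,0,1,0.06,-0.005,0,0,1,0.07,-0.006,0,0,1,0.08,-0.007,0,0,1,0.09,-0.008,0,0,1,0.1,-0.009,0,0,1,0.11,-0.01,0,0,1,0.12,-0.01,0,0,1,0.13,-0.011,0,0,1,0.14,-0.012,0,0,1,0.15,-0.013,0,0,1,0.16,-0.014,0,0,1,0.17,-0.015,0,0,1,0.17,-0.015,0,0,1,0.17,-0.015,0,0]

```text
time_s: 4.6
ee_pos: [0.5532, 0.1692, 0.2558]
eef_rot: [-3.142, -0.0, 3.053]
force: [0.6, -0.2, 0.0]
grip_width: 0.0006
```

```bash
python3 - <<'E'
from station import vision
import cv2
a=vision.camera("top")[190:290,190:350];b=vision.camera("side")[130:280,220:420]
cv2.imwrite("pics/d2.png",cv2.vconcat([cv2.resize(a,(480,300)),cv2.resize(b,(480,300))]))
E
```

```text
(no output)
```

View pics/d2.png

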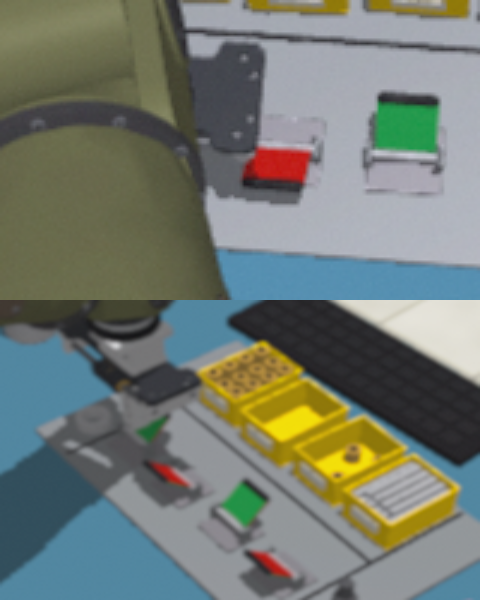

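>>> arm_command:
  plan: [1,0,0,0.1,0,1,0,0,0.19,0,1,0,0,0.19,0,1,-0.2275,-0.656,0.19,0,1,-0.2275,-0.656,0.19,0,1,-0.2275,-0.656,0.19,0,1,-0.2275,-0.656,0.19,0,1,-0.2275,-0.656,0.19,0,1,-0.2275,-0.656,0.19,0,1,-0.2275,-0.656,0.19,0,1,-0.2275,-0.656,0.19,0,1,-0.2275,-0.656,0.12,0,1,-0.2275,-0.656,0.06,0,1,-0.2275,-0.656,0,0,1,-0.2275,-0.656,0,0,1,-0.2275,-0.656,0,0]

```text
time_s: 6.3
ee_pos: [0.4626, -0.0925, 0.2562]
eef_rot: [3.141, -0.0, 3.054]
force: [0.5, -0.3, 0.5]
grip_width: 0.0004
```

```bash
python3 - <<'E'
from station import vision
import cv2
a=vision.camera("top")[190:290,220:420];b=vision.camera("side")[150:330,220:420]
cv2.imwrite("pics/d3.png",cv2.vconcat([cv2.resize(a,(600,300)),cv2.resize(b,(600,300))]))
E
```

```text
(no output)
```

View pics/d3.png

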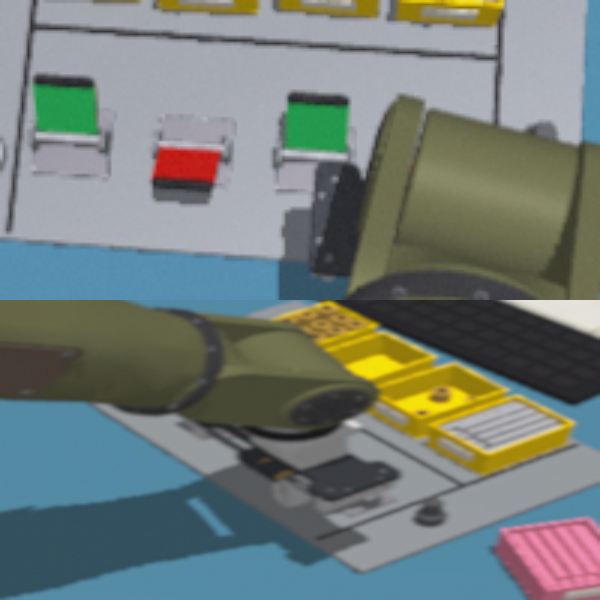

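The leftmost tag now shows green and lies fully over. The finger is in front of the rightmost tag, so I'll use the same push there.

>>> arm_command:
  plan: [1,0.01,-0.001,0,0,1,0.02,-0.002,0,0,1,0.03,-0.003,0,0,1,0.04,-0.004,0,0,1,0.05,-0.004,0,0,1,0.06,-0.005,0,0,1,0.07,-0.006,0,0,1,0.08,-0.007,0,0,1,0.09,-0.008,0,0,1,0.1,-0.009,0,0,1,0.11,-0.01,0,0,1,0.12,-0.01,0,0,1,0.13,-0.011,0,0,1,0.14,-0.012,0,0,1,0.15,-0.013,0,0,1,0.16,-0.014,0,0,1,0.17,-0.015,0,0,1,0.17,-0.015,0,0,1,0.17,-0.015,0,0]

```text
time_s: 8.3
ee_pos: [0.5302, -0.0992, 0.2558]
eef_rot: [3.142, -0.0, 3.053]
force: [-0.5, 0.3, -0.1]
grip_width: 0.0005
```

>>> arm_command:
  plan: [1,0,0,0.1,0,1,0,0,0.19,0,1,0,0,0.19,0,1,0.1825,0.211,0.19,0,1,0.1825,0.211,0.19,0,1,0.1825,0.211,0.19,0,1,0.1825,0.211,0.19,0,1,0.1825,0.211,0.19,0,1,0.1825,0.211,0.19,0]

```text
time_s: 9.2
ee_pos: [0.6026, -0.016, 0.3317]
eef_rot: [-3.141, -0.0, 3.052]
force: [0.7, -0.9, 0.3]
grip_width: 0.0008
```

```bash
python3 - <<'E'
from station import vision
import cv2
a=vision.camera("top")[130:290,220:420];b=vision.camera("side")[150:330,220:420]
cv2.imwrite("pics/d4.png",cv2.vconcat([cv2.resize(a,(375,300)),cv2.resize(b,(375,300))]))
E
```

```text
(no output)
```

View pics/d4.png

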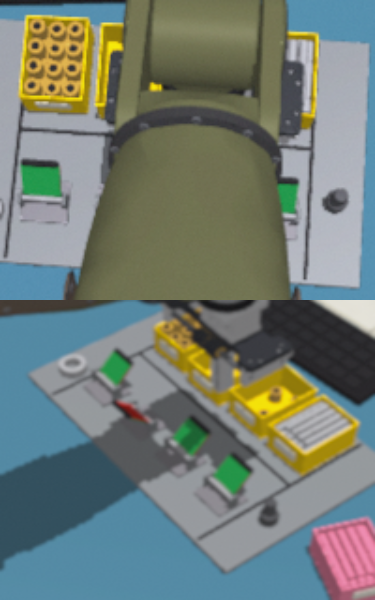

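>>> arm_command:
  plan: [1,0,0,-0.06,0,1,0,0,-0.12,0,1,0,0,-0.189,0,1,0,0,-0.189,0]

```text
time_s: 9.7
ee_pos: [0.6022, -0.0154, 0.2532]
eef_rot: [-3.142, -0.006, 3.052]
force: [-0.1, 0.2, 0.8]
grip_width: 0.0007
```

>>> arm_command:
  plan: [1,-0.01,0.001,0,0,1,-0.02,0.002,0,0,1,-0.03,0.003,0,0,1,-0.04,0.004,0,0,1,-0.05,0.004,0,0,1,-0.06,0.005,0,0,1,-0.07,0.006,0,0,1,-0.08,0.007,0,0,1,-0.09,0.008,0,0,1,-0.1,0.009,0,0,1,-0.11,0.01,0,0,1,-0.12,0.01,0,0,1,-0.13,0.011,0,0,1,-0.14,0.012,0,0,1,-0.15,0.013,0,0,1,-0.16,0.014,0,0,1,-0.17,0.015,0,0,1,-0.177,0.015,0,0,1,-0.177,0.015,0,0,1,-0.177,0.015,0,0]

```text
time_s: 11.7
ee_pos: [0.5324, -0.0088, 0.2563]
eef_rot: [-3.142, 0.0, 3.053]
force: [0.2, -0.7, -0.6]
grip_width: 0.0005
```

>>> arm_command:
  plan: [1,0,0,0.1,0,1,0,0,0.25,0,1,0,0,0.35,0,1,-0.2,0.3,0.35,0,1,-0.4,0.6,0.35,0,1,-0.4,0.8,0.35,0,1,-0.4,0.8,0.35,0,1,-0.4,0.8,0.35,0,1,-0.4,0.8,0.35,0,1,-0.4,0.8,0.35,0,1,-0.4,0.8,0.35,0,1,-0.4,0.8,0.35,0,1,-0.4,0.8,0.35,0]

```text
time_s: 13.0
ee_pos: [0.3729, 0.3105, 0.3962]
eef_rot: [-3.141, -0.0, 3.053]
force: [1.2, 0.4, 1.1]
grip_width: 0.0005
```

```bash
python3 - <<'E'
from station import vision
import cv2
a=vision.camera("top");b=vision.camera("side")
cv2.imwrite("pics/f_t.png",cv2.resize(a[130:290,180:440],None,fx=3,fy=3));cv2.imwrite("pics/f_s.png",b)
E
```

```text
(no output)
```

View pics/f_t.png

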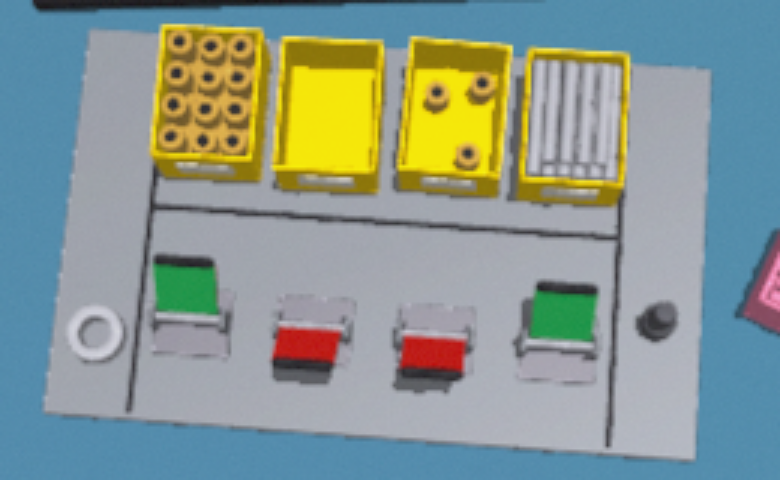

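View pics/f_s.png

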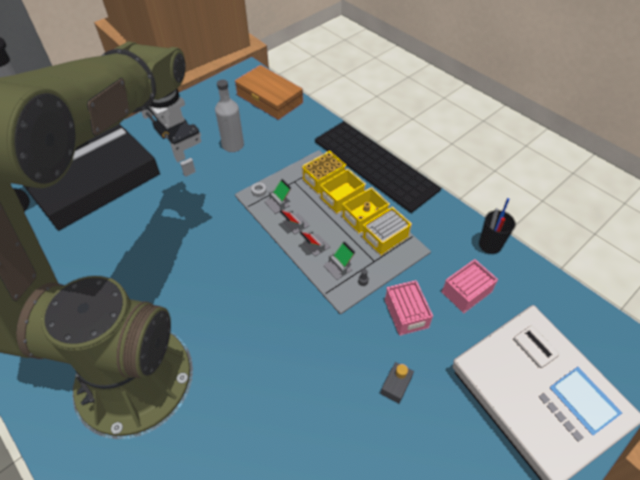

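The tags read green, red, red, green against bins that are full, empty, low and full. Nothing else has moved and the arm is clear.

```bash
python3 -c "
from station import job
print(job.hand_in())"
```

```text
the job is handed in; nothing more can be done
None
```

The tags are set as asked and the job is handed in: the bushing bin and the pin bin show green, and the empty and three-bushing bins show red.

- **Moves:** With the gripper shut and one fingertip, I pushed the leftmost and rightmost tags over to green. I then pushed the three-bushing bin's tag back to red from the bin side. The empty bin's tag was already red, so I left it alone.
- **Last checks:** The final top and side pictures show every tag lying fully over. The bins, ring and plug look where they were, and the arm is clear of everything. I judged this by eye, not by measurement.
- **Forces and time:** The wrist force read about 1 N or less at the end of each move. The clock was at about 13 s when I handed in.
- **Disagreements:** The networks' hinge points differed from the board-corner fit by up to about 11 mm, mostly in the side view. I used the corner fit, which an overlay showed to be good to about 2 mm.
- **Not located:** The network did not report the flask in the top picture, so I kept well clear of it by eye.

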